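# Park the sleeve box in the fence corner, then unlatch the cage gate and hold it wide

### The arm

A 6-joint arm with a two-finger parallel gripper is mounted at the origin on a cart in front of the work surface, level with it; the furniture and walls round the work are solid. World frame = base frame: x ahead of the robot, y to its left, z up, the work surface at z = 0. Lengths are in m, angles in degrees, forces in N, time in s.
With the tool pointing down it reaches from about 0.35 to 0.875 m from the base axis. Payload 4.2 kg.
Tool frame: the origin (TCP) lies midway between the tips of the shut fingers; the grasp point (between the pads) lies 19 mm behind it; z points along the fingers, y is the line along which they close (so a half turn about z gives the same grasp; the last joint's range is limited). The gripper opens to 87 mm and grips with 3 to 60 N. Pads are 19 mm wide; open, the fingers measure 117 mm over their backs; the gripper's body (75 mm by 190 mm) begins 51 mm behind the grasp point.
Start: joints at [-57.09, 22.042, 0.453, 0, -68.411, -14.817], TCP at [0.194, -0.594, 0.223] pointing down, gripper open.
Joint ranges: [-179.83, 179.83], [-69.29, 118.12], [-61.27, 80.66], [-181.25, 117.63], [-171.15, -9.14], [-177.46, 177.46]. Speed limits (degrees/s): [159.86, 159.86, 180, 180, 180, 180].

### API

Orientations are given as [roll, pitch, yaw] about the fixed x, y, z axes, in that order (R = Rz(yaw) Ry(pitch) Rx(roll)).
In Python, from workcell import env gives the robot as it stands. The module is installed in compiled form; this text tells all that it offers. Calls block until the motion is done:
- env.goto(position, orientation): joint-space move of the TCP to a pose.
- env.move_straight(position, rotation=None, rate=0.15, force_limit=None): straight line of the TCP; rotation=None keeps the orientation; rate is the mean speed in m/s. With force_limit (N) it stops when the force on the tool has changed by that much, and returns True; else False.
- env.set_joints(angles): joint-space move.
- env.gripper_to(opening, grasp_force=None): opening from 0.0 (shut) to 1.0 (fully open); grasp_force is the grip in N (None keeps the last); returns when the fingers have stopped.
- env.dwell(seconds).
- env.inverse_kinematics(position, orientation): joint angles nearest the present ones, or None.
- env.read_state(): the state.
- env.grab_frame(name): name is "scene" or "top" or "wrist"; returns a dict with "image" (480x640x3 uint8, blue, green, red), "fx", "fy", "cx", "cy" (pixels), "D" ([k1, k2, p1, p2, k3] as OpenCV has them; the pictures are not rectified), "position" and "orientation" of the camera in the world. Camera axes: x right, y up, looking along -z (the intrinsics and any distortion apply to the point x, -y, -z); pixel columns grow to the right and rows downward; lengths in m; the calibration is good to about 2 mm. A picture is of the moment at which its call begins. There is no depth.
A pose or a line that the arm cannot do raises env.Unreachable and nothing moves.
- env.close_job(): hands the job in; it is judged then, once.
Trained networks look in a picture, given as the dict that the camera call returned (one of the last four; its "shot" number tells which), for a name from the list of things; names that differ only in an ending like _2 or _b are one class to them, and where a whole thing is asked for, a point or a joint stands for the part that bears it (a point fixed in the world has none). Each returns a list of dicts, best first, with "score" (0 to 1); they miss things now and then, are a little off and sometimes report something else, mostly with a low value. They report only what shows in the picture. A call takes as long as a camera call. They do not tell look-alikes from the thing itself.
- env.search_frame(picture, thing): "xyz" ([x, y, z] in m, in world coordinates, good to about 4 mm: the middle of the surface that is visible of it).
- env.trace(picture, thing): "mask" (480x640 bool, what is visible of it).
The state is a dict: "clock": time; "joint_positions": joint angles; "qvel": joint speeds; "joint_torque": joint torques, N m; "position": TCP position; "tool_rot": TCP orientation; "force": force on the tool from outside, world axes, zero at the start; "wrist_torque": the same for the moment, N m; "opening": opening from 0.0 (shut) to 1.0 (fully open); "finger_force": force on a finger pad.
Only numpy, scipy, OpenCV 4.12 (cv2) and the standard library are available. Lean on these libraries where they do the work, as an engineer would, in place of code of your own. Each camera call takes 0.05 s, during which the arm holds its last target. There are 200 camera calls.

### The job

Get the small parts cage ready for loading. First push the flat sleeve box square and flush into the inside corner of the low L-shaped fence, with its long side against the longer arm. Then squeeze the two tabs of the cage's safety catch (the rear one) fully together, then the two tabs of its main catch (the front one), swing the gate by its upright pull post past its detent, and finish still holding it by the post, swung wide open to about a right angle, with the box still in its corner and the tape roll, tin and tub left where they were.

Things in the scene. Friction and masses are not known exactly. Their poses are not given: they have to be found in the camera images.
- fence: fixed L-shaped dark steel fence, 18 mm high, arms 12 mm thick. Origin: inside corner at table level. The longer arm (120 mm) runs from it along -y, its working face looks to -x; the shorter (90 mm) runs along -x, its face looks to -y. The box belongs in the quarter x < 0, y < 0: in place its centre is at x = -25 mm, y = -37 mm (4 mm off still counts as flush)
- box_centre (a point): centre of the loose pale grey flat sleeve box, half-way up (11 mm above the table); 50 mm along its own x, 74 mm along its own y, 22 mm high, 0.12 kg or so. It starts 5 to 12 cm from its place in the fence, turned up to 0.35 rad from square
- cage: grey parts cage with barred sides, fixed on the dark mat (2 mm), 140 mm deep (x), 200 mm wide (y), flat top 112 mm above the table; origin at the centre of its underside, gate side towards its -x. On its top stand the safety catch, towards the rear, its two tabs in line along cage x, and the main catch, nearer the gate and to the left, its tabs in line along cage y
- safety_fixed_tab (a point): middle of the upper part of the safety catch's fixed tab, 138 mm above the table. All four tabs are upright aluminium plates, 8 mm thick and 18 mm wide, from 121 mm (clear of the bolts) to 150 mm above the table; a catch's pair is 50 mm over the outsides when closed, 36 mm when squeezed
- safety_moving_tab (a point): same point of the safety catch's moving tab; it is on the front side (cage -x) of the fixed one and is squeezed towards it along the cage's +x
- safety_catch (a joint): travel of the safety catch, m: 0 closed (its bolt blocks the main catch), 0.014 tabs fully squeezed (main catch free). Stiff (about 5 N), no spring: it stays where it is put
- main_fixed_tab (a point): middle of the upper part of the main catch's fixed tab, 138 mm above the table
- main_moving_tab (a point): same point of the main catch's moving tab; it is to the left (cage +y) of the fixed one and is squeezed towards it along the cage's -y
- main_catch (a joint): travel of the main catch, m: 0 closed (its claw holds the pin on the gate), 0.014 tabs fully squeezed (gate free). Stiff (about 5 N), no spring, stays where it is put; cannot move until the safety catch is squeezed
- gate (a joint): angle of the barred gate in the cage's front, rad: 0 shut, grows as the gate swings out towards the cage's -x (counter-clockwise seen from above), stop at 1.75. A spring pulls it shut all the way (0.5 to 1.2 N at the post); a sprung detent near 0.8 rad takes about 3 N more to pass, and a gate let go beyond it does not stay wide
- gate_hinge (a point): point on the gate's upright hinge axis, at the right front corner of the cage (cage -y end of the gate), 57 mm above the table
- pull_post: round upright steel pull post, 14 mm in diameter, standing 45 mm in front of the gate near its free end, 166 mm from the hinge axis, moving with the gate. Origin on its axis 94 mm above the table; it is clear to grip from 55 mm (its bracket) to 134 mm (its top) above the table, and turns freely on its own axis, so the grip need not turn with the gate
- tape_roll: bystander: blue tape roll, 37 mm across, 15 mm high, origin under its centre
- tin: bystander: round tin, 62 mm across, 24 mm high, origin under its centre
- tub: bystander: wipes tub, 64 mm across, 72 mm high, origin under its centre, on the mat
Not all that is in view belongs to the job. What is shaped like the part that bears box_centre but red is not meant.

How it is judged (in metres and radians):
On the way, in this order (a step that is already met when the one before it is completed fails the run):
1. the box is square and flush in the corner, catches still closed (x of box_centre in the frame of fence between -0.029 and -0.021 m and y of box_centre in the frame of fence between -0.041 and -0.033 m and angle between the y axis of box_centre and the y axis of fence, either way round below 0.06 rad and value of joint each of safety_catch, main_catch below 0.004 m), for 0.1 s.
2. the safety catch is squeezed (value of joint safety_catch above 0.0115 m), for 0.1 s.
3. the main catch is squeezed (value of joint main_catch above 0.0115 m), for 0.1 s.
4. the gate has passed its detent (value of joint gate above 1.1 rad), for 0.1 s.
At the end, for the whole second after the job is handed in: The fingers hold the pull post (over 0.4 N on it), the gate still and open more than 1.35 rad; both catches stay drawn (over 9.5 mm of 14); the box is in the fence corner, its centre within 5 mm of its place along either arm and square within 0.07 rad (value of joint gate above 1.35 rad and velocity of joint gate between -0.1 and 0.1 rad/s and contact force between the fingers and pull_post above 0.4 N and value of joint each of safety_catch, main_catch above 0.0095 m and x of box_centre in the frame of fence between -0.03 and -0.02 m and y of box_centre in the frame of fence between -0.042 and -0.032 m and angle between the y axis of box_centre and the y axis of fence, either way round below 0.07 rad); the arm keeps its last pose, push and grip.
It fails at once if the tape roll, tin or tub is moved more than 20 mm (distance of any of tape_roll, tin, tub from where it was at the start of the episode above 0.02 m).
It also fails if it takes over 72 s, if anything falls off the work surface, if the arm or the gripper's body presses on something with over 40 N, if the wrist force passes 120 N, or if a joint passes its speed limit or range.

## Working session

There is one attempt and no reset: what is moved stays moved. The work goes in short steps, each a Python script; the robot and the scene stay as the last script left them, time stands still between calls to the robot, and variables do not carry over. Pictures are saved under pics/ and viewed, at most 10 in all, crops included, and the job is handed in when it is done.

```bash
mkdir -p pics
cat > h.py <<'E'
import numpy as np, cv2
from scipy.spatial.transform import Rotation as R
from workcell import env
def RR(o): return R.from_euler('xyz',o,degrees=True).as_matrix()
def ray(f,uv):
    K=np.array([[f['fx'],0,f['cx']],[0,f['fy'],f['cy']],[0,0,1.]])
    p=cv2.undistortPoints(np.array(uv,float).reshape(-1,1,2),K,np.array(f['D'],float)).reshape(-1,2)
    d=np.c_[p[:,0],-p[:,1],-np.ones(len(p))]
    return np.array(f['position']),d@RR(f['orientation']).T
def onz(f,uv,z):
    c,d=ray(f,uv); return c+d*((z-c[2])/d[:,2])[:,None]
def proj(f,X):
    p=(np.array(X,float).reshape(-1,3)-f['position'])@RR(f['orientation'])
    K=np.array([[f['fx'],0,f['cx']],[0,f['fy'],f['cy']],[0,0,1.]])
    return cv2.projectPoints(p*[1,-1,-1],np.zeros(3),np.zeros(3),K,np.array(f['D'],float))[0].reshape(-1,2)
E
python3 - <<'E'
from h import *
for n in ("top","scene"):
    f=env.grab_frame(n); cv2.imwrite(f"pics/{n}0.png",f["image"])
    print(n,np.round(f['position'],3),np.round(f['orientation'],1),f['fx'])
    for t in "fence box_centre cage safety_fixed_tab safety_moving_tab main_fixed_tab main_moving_tab gate_hinge pull_post tape_roll tin tub".split():
        print(t,[(np.round(r['xyz'],3).tolist(),round(r['score'],2)) for r in env.search_frame(f,t)[:3]])
s=env.read_state();print(s['clock'],s['tool_rot'],s['opening'])
E
```

```text
top [0.496 0.024 1.125] [  7.    0.3 -91.4] 553.9041350663313
fence [([0.58, 0.296, 0.017], 0.88)]
box_centre [([0.52, 0.222, 0.025], 0.8), ([0.454, 0.117, 0.022], 0.66)]
cage [([0.633, -0.115, 0.111], 0.84)]
safety_fixed_tab [([0.63, -0.113, 0.112], 0.9)]
safety_moving_tab [([0.65, -0.135, 0.121], 0.48)]
main_fixed_tab [([0.627, -0.108, 0.115], 0.84)]
main_moving_tab [([0.606, -0.064, 0.117], 0.97)]
gate_hinge [([0.632, -0.113, 0.108], 0.71)]
pull_post []
tape_roll [([0.738, 0.09, 0.016], 0.5)]
tin [([0.728, 0.306, 0.017], 0.72), ([0.559, -0.12, 0.104], 0.34)]
tub [([0.768, 0.0, 0.08], 0.86)]
scene [1.118 0.268 1.088] [ 28.    0.5 112.2] 562.0510003270906
fence [([0.592, 0.283, 0.017], 0.61), ([0.658, -0.136, 0.122], 0.26)]
box_centre [([0.532, 0.224, 0.018], 0.91), ([0.459, 0.12, 0.02], 0.61), ([0.659, -0.1, 0.116], 0.57)]
cage [([0.655, -0.1, 0.109], 0.61)]
safety_fixed_tab [([0.659, -0.101, 0.114], 0.91)]
safety_moving_tab [([0.654, -0.136, 0.124], 0.74)]
main_fixed_tab [([0.657, -0.098, 0.109], 0.89)]
main_moving_tab [([0.604, -0.078, 0.117], 0.82)]
gate_hinge [([0.657, -0.099, 0.109], 0.97)]
pull_post [([0.654, -0.103, 0.113], 0.64), ([0.525, -0.05, 0.103], 0.57)]
tape_roll [([0.746, 0.089, 0.012], 0.67), ([0.654, -0.103, 0.111], 0.23)]
tin [([0.736, 0.309, 0.022], 0.79)]
tub [([0.787, 0.012, 0.075], 0.75), ([0.654, -0.134, 0.123], 0.69), ([0.608, -0.068, 0.116], 0.62)]
1.3 [ 1.79996955e+02 -3.25190302e-04 -1.61909361e+02] 1.0029519659191415
```

View pics/top0.png

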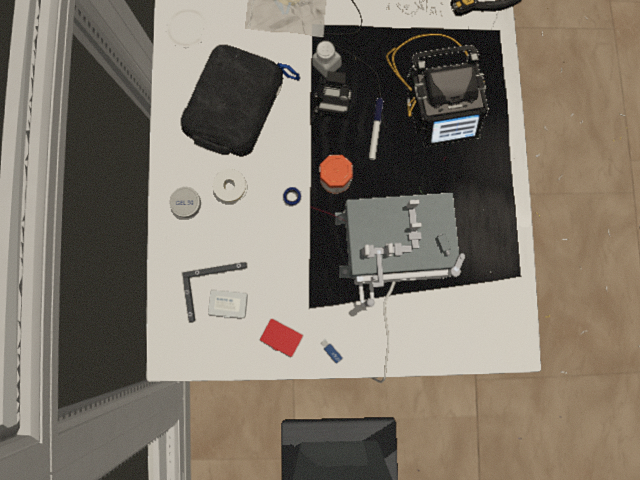

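View pics/scene0.png

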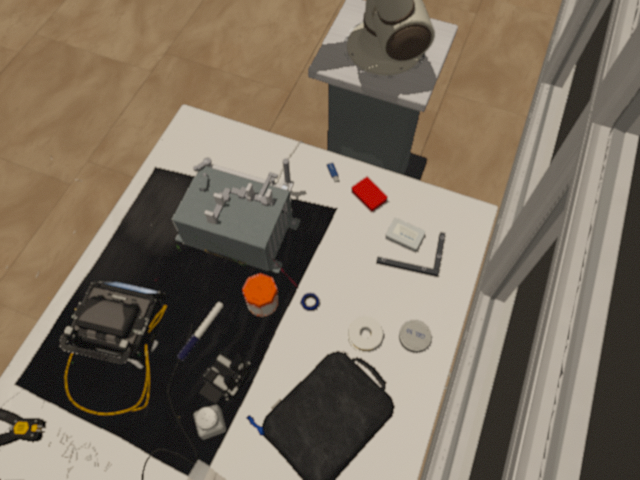

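Top view: the pale grey box is at (228,304) and its red look-alike at (281,338). The fence corner is at about (186,272), and the cage at (400,235) has its gate on the lower edge. The box meant is the pale grey one, since red is excluded. Next I'll measure the box and fence and enlarge that area and the cage.

Run:
```python
from h import *
f=env.grab_frame("top"); im=f['image']
a=cv2.resize(im[250:360,170:310],None,fx=4,fy=4,interpolation=cv2.INTER_CUBIC)
b=cv2.resize(im[190:325,335:475],None,fx=4,fy=4,interpolation=cv2.INTER_CUBIC)
c=np.zeros((600,800,3),np.uint8)
cv2.imwrite("pics/cropA.png",cv2.resize(im[250:360,170:310],(800,600) if 0 else (763,600),interpolation=cv2.INTER_CUBIC))
cv2.imwrite("pics/cropB.png",cv2.resize(im[190:325,335:475],(622,600),interpolation=cv2.INTER_CUBIC))
for t,z in (("box_centre",.022),("fence",.018)):
    for r in env.trace(f,t)[:2]:
        m=r['mask'].astype(np.uint8); cs,_=cv2.findContours(m,cv2.RETR_EXTERNAL,cv2.CHAIN_APPROX_NONE)
        cc=max(cs,key=cv2.contourArea)[:,0,:]
        P=onz(f,cc,z)[:,:2]
        print(t,r['score'],cv2.minAreaRect((P*1000).astype(np.float32)),cc.mean(0))
        if t=="fence":
            h=cv2.approxPolyDP(cc.reshape(-1,1,2),3,True)[:,0]; print(h.tolist(),np.round(onz(f,h,z)[:,:2],4).tolist())
```

```text
box_centre 0.9 ((453.3141174316406, 116.18834686279297), (71.72405242919922, 49.110870361328125), 62.31965637207031) [281.3  337.43]
box_centre 0.55 ((521.9191284179688, 221.63250732421875), (76.45210266113281, 49.263954162597656), 84.03553009033203) [227.56140351 303.5       ]
fence 0.6 ((572.6602172851562, 267.1595458984375), (85.23704528808594, 163.8217315673828), 43.98041534423828) [204.99545455 282.13636364]
[[246, 262], [182, 273], [190, 322], [195, 319], [190, 279], [243, 269]] [[0.6051, 0.1846], [0.5859, 0.3148], [0.4873, 0.2984], [0.4931, 0.2883], [0.5734, 0.2984], [0.5911, 0.1908]]
```

View pics/cropA.png

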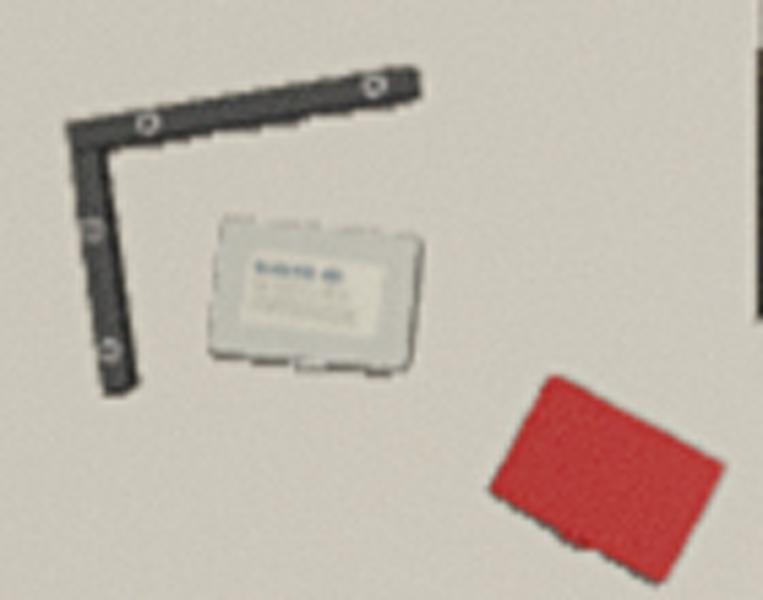

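View pics/cropB.png

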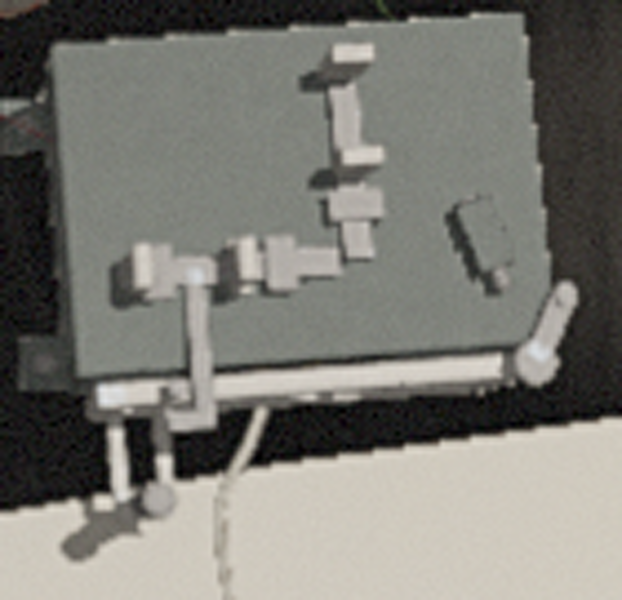

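Crop A confirms it: the pale grey box with a label is at (317,295) in the crop and the red look-alike is at (607,480). Crop B shows the safety tab tops at (352,55) and (360,157), the main tab tops at about (147,258) and (243,258), the post top at (158,497) and the hinge at (537,362). I'll take closer wrist views over both places.

Run:
```python
from h import *
f=env.grab_frame("top")
g=lambda x,y:(335+x/4.443,190+y/4.443)
for n,p,z in (("saf_fix",g(352,53),.15),("saf_mov",g(360,156),.15),("main_mov",g(147,262),.15),("main_fix",g(243,258),.15),("post",g(158,497),.134),("hinge",g(537,362),.11)):
    print(n,np.round(onz(f,[p],z)[0],4))
env.goto([0.50,0.24,0.28],[180,0,8.4])
f=env.grab_frame("wrist"); cv2.imwrite("pics/w1.png",f['image']); np.save("w1.npy",f,allow_pickle=True)
print(np.round(f['position'],3),np.round(f['orientation'],1),env.read_state()['joint_positions'],env.read_state()['clock'])
for t in ("box_centre","fence"):
    for r in env.trace(f,t)[:2]:
        cs,_=cv2.findContours(r['mask'].astype(np.uint8),cv2.RETR_EXTERNAL,cv2.CHAIN_APPROX_NONE)
        c=max(cs,key=cv2.contourArea); h=cv2.approxPolyDP(c,6,True)[:,0]
        print(t,r['score'],h.tolist(),np.round(onz(f,h,.022 if t[0]=='b' else .018)[:,:2],4).tolist())
```

```text
saf_fix [ 0.6928 -0.1373  0.15  ]
saf_mov [ 0.6506 -0.1386  0.15  ]
main_mov [ 0.6099 -0.0514  0.15  ]
main_fix [ 0.6106 -0.0899  0.15  ]
post [ 0.5168 -0.054   0.134 ]
hinge [ 0.5687 -0.2153  0.11  ]
[0.578 0.251 0.442] [-16.5   0.  -81.7] [ 4.23251746e+01  1.31043329e+01 -4.04668666e+00  7.68617413e-04
 -7.28566220e+01  5.60112730e+01] 4.6667
box_centre 0.82 [[398, 220], [377, 252], [413, 282], [427, 280], [446, 255]] [[0.4954, 0.1439], [0.4534, 0.1608], [0.4218, 0.1096], [0.4268, 0.093], [0.4617, 0.0776]]
box_centre 0.62 [[309, 156], [298, 198], [357, 212], [369, 173]] [[0.5523, 0.2564], [0.504, 0.2623], [0.4977, 0.1929], [0.5436, 0.1872]]
fence 0.93 [[261, 203], [272, 202], [272, 125], [376, 125], [377, 114], [258, 113]] [[0.4913, 0.3041], [0.4943, 0.2916], [0.5793, 0.3013], [0.5959, 0.1885], [0.6075, 0.1895], [0.5897, 0.3179]]
```

View pics/w1.png

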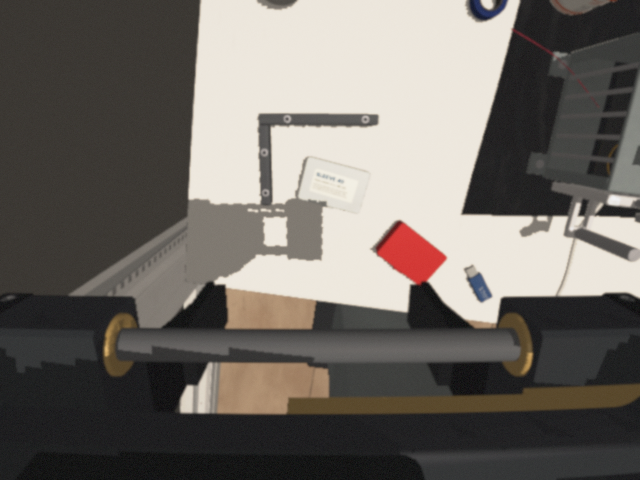

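Wrist view: the fence inner corner is at (272,125), running to (376,125), which gives a yaw of 8.4°. The box is centred at (333,185), world (0.524,0.225), yaw −5°. Pushing now.

```bash
cat >> h.py <<'E'
YF=8.4; C0=np.array([0.5775,0.3025])
def F(x,y,z,c=C0):
    a=np.radians(YF); return [c[0]+x*np.cos(a)-y*np.sin(a), c[1]+x*np.sin(a)+y*np.cos(a), z]
def toF(p):
    a=np.radians(YF); d=np.array(p[:2])-C0; return [d[0]*np.cos(a)+d[1]*np.sin(a), -d[0]*np.sin(a)+d[1]*np.cos(a)]
def here(m=''):
    s=env.read_state(); print(m,'t',round(s['clock'],2),'pos',np.round(s['position'],4),'fence',np.round(toF(s['position']),4),'F',np.round(s['force'],2),'op',round(s['opening'],3),'ff',np.round(s['finger_force'],2))
E
python3 - <<'E'
from h import *
env.gripper_to(0.45)
env.goto(F(-.125,-.069,.06),[180,0,YF])
env.move_straight(F(-.125,-.069,.007)); here()
print(env.move_straight(F(-.054,-.069,.007),rate=.05,force_limit=6)); here('p1')
env.move_straight(F(-.075,-.069,.007)); env.move_straight(F(-.10,-.10,.07))
env.gripper_to(0.08)
env.goto(F(-.029,-.14,.06),[180,0,YF-90]); env.move_straight(F(-.029,-.14,.007)); here()
print(env.move_straight(F(-.029,-.078,.007),rate=.05,force_limit=6)); here('p2')
f=env.grab_frame("top"); cv2.imwrite("pics/t2.png",cv2.resize(f['image'][250:360,170:310],(763,600)))
E
```

```text
t 7.2 pos [0.465  0.2168 0.008 ] fence [-0.1239 -0.0683] F [-0.16 -0.28  0.55] op 0.447 ff 0.0
True
p1 t 8.41 pos [0.5287 0.2252 0.0062] fence [-0.0596 -0.0693] F [-0.32 -0.53  0.21] op 0.45 ff 0.0
 t 11.95 pos [0.5695 0.1599 0.0072] fence [-0.0287 -0.1399] F [-0.12 -0.04 -0.09] op 0.085 ff 0.0
True
p2 t 13.03 pos [0.56   0.2165 0.0066] fence [-0.0298 -0.0825] F [ 0.66 -0.38  0.99] op 0.078 ff 0.38
```

View pics/t2.png

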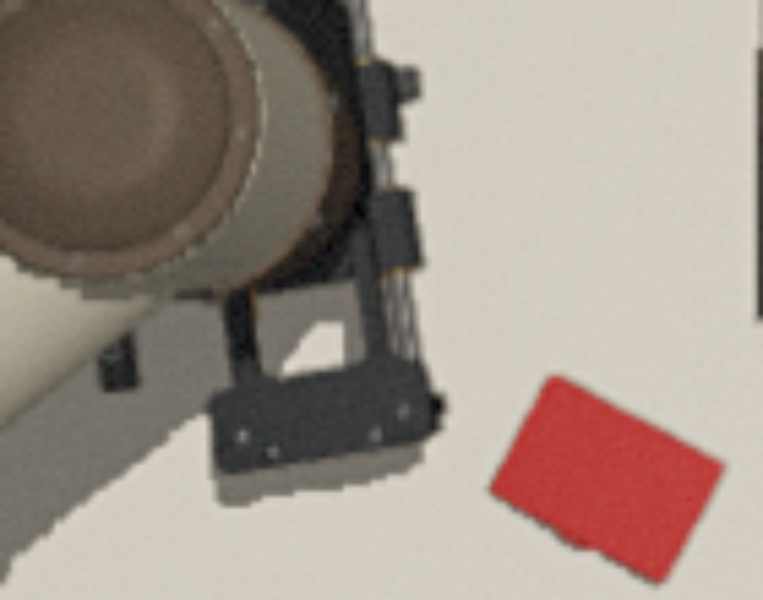

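The push stops (fence x′ = −59.6, y′ = −82.5 mm) match a seated box. I'll add a final x push, then check it in the top view and look at the catches with the wrist camera.

Run:
```python
from h import *
env.move_straight(F(-.029,-.10,.007)); env.move_straight(F(-.05,-.12,.07))
env.gripper_to(0.40)
env.goto(F(-.085,-.042,.06),[180,0,YF]); env.move_straight(F(-.085,-.042,.007))
print(env.move_straight(F(-.054,-.042,.007),rate=.04,force_limit=6)); here('p3')
env.move_straight(F(-.085,-.042,.007)); env.move_straight(F(-.085,-.042,.08))
env.gripper_to(0.95)
env.goto([.65,-.10,.33],[180,0,2.5])
t=env.grab_frame("top"); f=env.grab_frame("wrist"); here()
a=cv2.resize(t['image'][255:335,170:270],(500,400),interpolation=cv2.INTER_CUBIC)
cv2.imwrite("pics/t3.png",a)
cv2.imwrite("pics/w3.png",f['image'])
for n in ("box_centre",):
  for r in env.trace(t,n)[:2]:
    cs,_=cv2.findContours(r['mask'].astype(np.uint8),cv2.RETR_EXTERNAL,cv2.CHAIN_APPROX_NONE)
    c=max(cs,key=cv2.contourArea)[:,0]; print(cv2.minAreaRect((onz(t,c,.022)[:,:2]*1000).astype(np.float32)))
for n in "safety_fixed_tab safety_moving_tab main_fixed_tab main_moving_tab pull_post".split():
    print(n,[(np.round(r['xyz'],3).tolist(),round(r['score'],2)) for r in env.search_frame(f,n)[:2]])
np.save("w3.npy",{k:f[k] for k in f if k!='image'},allow_pickle=True); np.save("t3.npy",{k:t[k] for k in t if k!='image'},allow_pickle=True)
```

```text
True
p3 t 17.15 pos [0.525  0.252  0.0065] fence [-0.0593 -0.0423] F [-0.64  0.69  0.13] op 0.401 ff 0.0
 t 20.9 pos [ 0.6499 -0.0988  0.329 ] fence [ 0.013  -0.4076] F [ 0.46  0.22 -1.25] op 0.947 ff 0.0
((557.8178100585938, 261.8531188964844), (51.1230354309082, 76.49252319335938), 7.890793800354004)
safety_fixed_tab [([0.645, -0.117, 0.109], 0.87)]
safety_moving_tab [([0.654, -0.139, 0.117], 0.61)]
main_fixed_tab [([0.646, -0.112, 0.118], 0.62)]
main_moving_tab [([0.607, -0.074, 0.119], 0.58)]
pull_post [([0.524, -0.052, 0.102], 0.63)]
```

View pics/t3.png

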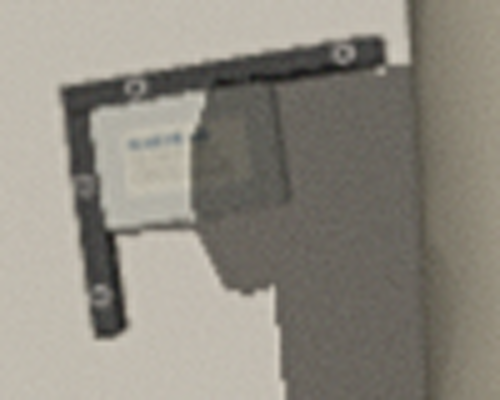

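View pics/w3.png

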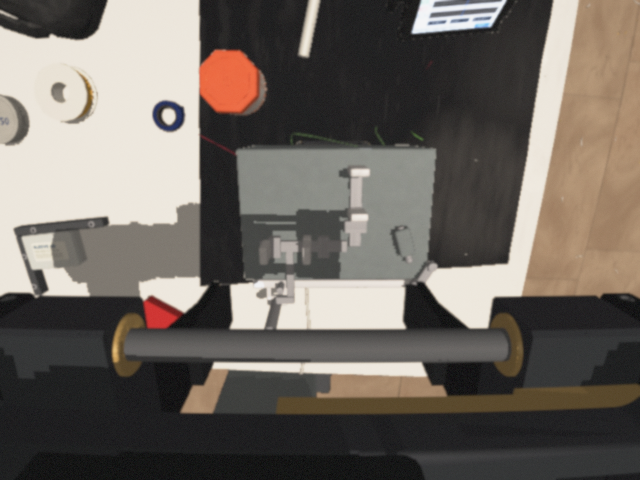

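The box is seated flush, with its edge against both arms in the crop. The wrist view shows the safety tab tops at (358,172) and (358,217), and the main tab tops in shadow at (266,248) and (307,248).

Run:
```python
from h import *
f=np.load("w3.npy",allow_pickle=True).item()
im=cv2.imread("pics/w3.png")[155:310,225:450]
im=cv2.convertScaleAbs(im,alpha=1.5,beta=20); cv2.imwrite("pics/w3c.png",cv2.resize(im,(800,551),interpolation=cv2.INTER_CUBIC))
for u in ((358,172),(358,217),(266,248),(307,248)): print(u,np.round(onz(f,[u],.15)[0],4))
print(np.round(onz(f,[(240,148),(434,147)],.112),4))
```

```text
(358, 172) [ 0.6955 -0.1335  0.15  ]
(358, 217) [ 0.6537 -0.1367  0.15  ]
(266, 248) [ 0.6191 -0.0504  0.15  ]
(307, 248) [ 0.6209 -0.0899  0.15  ]
[[ 0.7102 -0.0187  0.112 ]
 [ 0.7203 -0.2119  0.112 ]]
```

View pics/w3c.png

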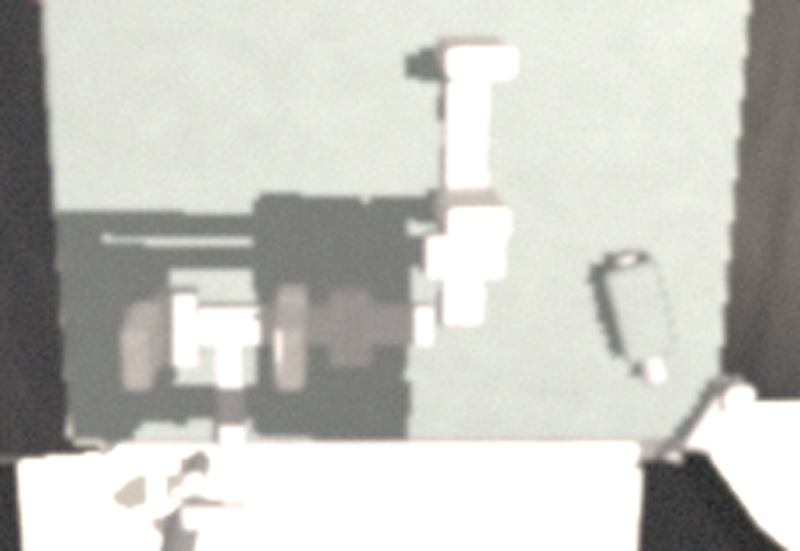

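Cage yaw is about 3°. The main tab tops are at crop (138,362) and (290,360), world x ≈ 0.612. Now I'll squeeze the safety catch, then the main one.

Run:
```python
from h import *
def squeeze(p,yaw,m):
    env.goto([*p,.19],[180,0,yaw])
    if env.move_straight([*p,.126],rate=.08,force_limit=8): here('BLOCKED'); raise SystemExit
    here(m+' down'); env.gripper_to(0.0,20); here(m+' closed'); env.dwell(.2); here(m)
    o=env.read_state()['opening']
    env.gripper_to(1.0); env.move_straight([*p,.19]); return o
env.gripper_to(1.0)
o=squeeze([.680,-.1362],-87,'safety')
if .36<o<.45: squeeze([.612-.0007,-.0774],3,'main')
```

```text
safety down t 23.9 pos [ 0.6805 -0.1363  0.1267] fence [ 0.0378 -0.4491] F [1.66 0.2  0.65] op 1.0 ff 0.0
safety closed t 24.8 pos [ 0.6808 -0.1363  0.1261] fence [ 0.0381 -0.4491] F [ 2.5  -0.16 -0.42] op 0.411 ff 20.0
safety t 25.0 pos [ 0.6808 -0.1362  0.1261] fence [ 0.0381 -0.4491] F [ 3.46 -1.69 -0.59] op 0.411 ff 20.01
main down t 28.93 pos [ 0.6118 -0.0774  0.1266] fence [-0.0216 -0.3808] F [-0.67 -0.07  0.44] op 1.002 ff 0.0
main closed t 29.82 pos [ 0.6114 -0.0756  0.1263] fence [-0.0217 -0.379 ] F [-1.26  6.19  2.1 ] op 0.409 ff 19.99
main t 30.02 pos [ 0.6113 -0.0756  0.1263] fence [-0.0218 -0.379 ] F [-1.2   5.86  1.91] op 0.41 ff 20.0
```

Both catches closed down to about 35.7 mm, so both are fully squeezed. Next I'll grip the post and start the swing with radial force feedback.

```bash
cat > swing.py <<'E'
from h import *
P=np.array([.519,-.053]); Z=.090; O=[180,0,-45]
print(env.inverse_kinematics([.411,-.266,Z],O))
env.goto([*P,.18],O); env.gripper_to(0.42)
if env.move_straight([*P,Z],rate=.08,force_limit=6): here('BLOCKED'); raise SystemExit
env.gripper_to(0.0,40); here('grip')
s=env.read_state()
if not .12<s['opening']<.22: raise SystemExit
P=np.array(s['position'][:2]); u=P-np.array([.569,-.216]); u/=np.linalg.norm(u); H=P-.166*u
a0=np.arctan2(u[1],u[0]); r=.166; f0=np.array(s['force'][:2])
for i,th in enumerate(np.linspace(0,1.52,17)[1:]):
    a=a0+th; d=np.array([np.cos(a),np.sin(a)])
    env.move_straight([*(H+r*d),Z],rate=.06)
    s=env.read_state(); fr=np.array(s['force'][:2])@d; ft=np.array(s['force'][:2])@[-d[1],d[0]]
    r+=np.clip(fr*.0002,-.003,.003)
    if i%3==0 or i>13: p=np.array(s['position'][:2])-H; print(round(th,2),'ang',round((np.arctan2(p[1],p[0])-a0)%6.283,3),'r',round(r,4),'fr',round(fr,1),'ft',round(ft,1),'op',round(s['opening'],3),'t',round(s['clock'],1))
    if abs(fr)>35 or s['opening']<.1: print('stop',fr,s['opening']); break
here('end')
f=env.grab_frame("top"); cv2.imwrite("pics/t5.png",f['image'])
E
python3 swing.py
```

```text
[-1.38599951e+01  1.74466776e+01 -2.84816105e+01  2.54444375e-14
 -4.40717118e+01  5.88599951e+01]
grip t 35.45 pos [ 0.5189 -0.0531  0.0901] fence [-0.1099 -0.3433] F [-0.58 -1.06  1.36] op 0.15 ff 40.0
0.1 ang 0.097 r 0.1655 fr -2.6 ft -0.5 op 0.152 t 35.9
0.38 ang 0.382 r 0.1643 fr -2.6 ft -0.3 op 0.151 t 37.1
0.66 ang 0.659 r 0.1644 fr 2.0 ft -4.9 op 0.155 t 38.3
0.95 ang 0.954 r 0.1623 fr -2.7 ft 1.6 op 0.148 t 39.5
1.24 ang 1.237 r 0.1621 fr -0.3 ft -0.6 op 0.153 t 40.8
1.42 ang 1.425 r 0.1619 fr -0.7 ft -1.6 op 0.149 t 41.6
1.52 ang 1.52 r 0.1616 fr -1.4 ft -0.5 op 0.153 t 42.0
end t 41.99 pos [ 0.4101 -0.2516  0.09  ] fence [-0.2465 -0.5237] F [1.29 0.79 5.6 ] op 0.153 ff 40.0
```

Run:
```python
import cv2
cv2.imwrite("pics/t5c.png",cv2.resize(cv2.imread("pics/t5.png")[150:390,150:490],(800,565)))
```

```text
(no output)
```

View pics/t5c.png

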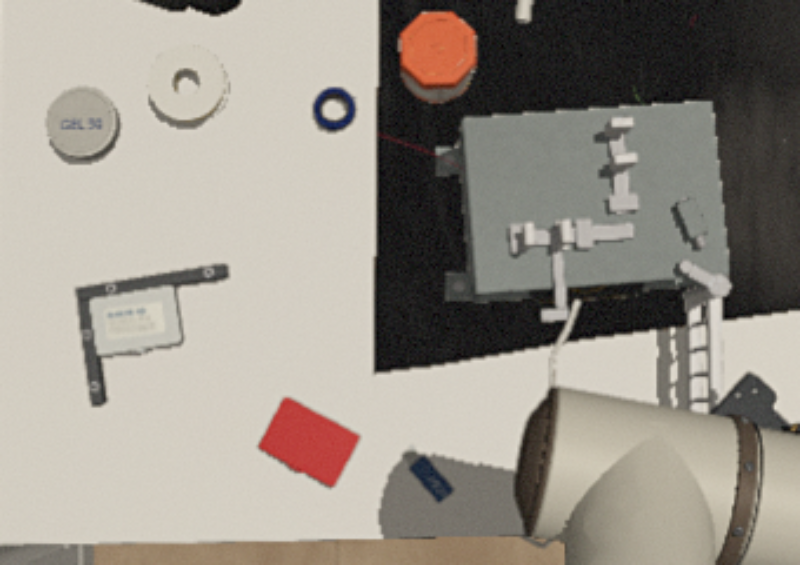

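The gate at (705,350) is swung out to about 90°, the box at (138,322) is flush in the corner, both catches are squeezed, and the tape roll, tin and tub have not moved. Handing in.

Run:
```python
from h import *
env.dwell(.5); here(); print(env.close_job())
```

```text
t 42.54 pos [ 0.41   -0.2514  0.09  ] fence [-0.2466 -0.5235] F [0.45 1.68 6.07] op 0.15 ff 40.0
the job is handed in; nothing more can be done
None
```

I handed the job in at about 42.5 s with the box flush in the fence corner, both catches squeezed, and the gate held by its post at about 1.5 rad; the tape roll, tin and tub look unmoved, and no verdict came back.

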